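# Third hand for fitting a camera to its port

## Task

Pick up the camera from the optical table, put its nose into the sprung collar on the side of the black port box with the camera level and square to it, and press its flange against the collar with a steady push of about 8 N, so that the collar is about half way in, ready for a colleague to tighten the collar screws. Finish while still gripping the camera and pressing: do not let go, do not ram the collar, and leave the other things on the table where they are.

Things in the scene. Friction and masses are not known exactly. Their poses are not given: they have to be found in the camera images.
- camera: the loose camera: dark box 70 mm long (its x), 50 wide (y), 56 high, 0.28 to 0.56 kg. Its +x end has an aluminium flange disc (54 mm across, 6 thick, face 41 mm ahead of the origin) and then a round nose 26 mm across, 10 long, both centred 28 mm above the underside. Origin: centre of the underside, z up. Grip from above across the 50 mm width at mid-height
- flange (a point): centre of the camera's flange face (where the nose starts), 41 mm ahead of the camera's origin and 28 mm above its underside; axes as the camera's: x points out along the nose
- port_box: the fixed port box: black, 200 mm deep (its x), 220 wide (y), top at 160 mm. On its -x face a round aluminium collar stands out 35 mm, its axis level along the box's x, 105 mm above the table. Origin on the table under the box's centre; x points from the collar into the box, the way the camera is pushed; z up
- collar_face (a point): centre of the collar's open front face, moving with it; axes as the port box's (x into the box, z up). The collar is a ring, 60 mm outside and 40 mm inside diameter, open at least 15 mm deep: the camera's nose goes inside with 7 mm of room all round and the flange bears on the ring's face
- collar (a joint): how far the sprung collar is pushed into the box, m: 0 at rest (fully out), 0.020 fully in, a hard stop. The push needed is 3 N to start it moving and 0.5 N more per mm: 8 N at 10 mm, 13 N at the stop
- filter_cube: bystander: a plain dark cube 50 x 50 x 52 mm high with a glass window in one side and one in its top; no flange or nose; origin at the centre of its underside
- mirror_mount: bystander: a mirror mount: aluminium foot 50 x 62 x 10 mm carrying an upright dark plate with a round mirror, 60 mm high in all; origin at the centre of its underside
- dust_ring: bystander: a black plastic ring, 44 mm across and 12 mm high, lying flat; origin at the centre of its underside
- driver: bystander: a screwdriver about 170 mm long lying on the table; origin within its length
- lens_tube: bystander: a dark cylinder standing upright, 31 mm across and 55 mm high; origin at the centre of its underside
- post_holder: bystander: an aluminium tube 25 mm across on a small rectangular foot, 58 mm high in all; origin at the centre of its underside
Things that resemble listed ones, but are neither listed nor needed, are in the scene too. Leave any brown look-alike of the camera alone.

How it is judged:
By the outcome, as a careful person would: the job done as asked, in the order asked, and still so for the second after the job is handed in, while the arm keeps its last pose, push and grip.
It also fails if it takes over 48 s, if anything falls off the work surface, if the arm or the gripper's body presses on something with over 40 N, if the wrist force passes 120 N, or if a joint passes its speed limit or range.

## Robot

A 7-joint arm with a two-finger parallel gripper is mounted at the origin on the work surface. World frame = base frame: x ahead of the robot, y to its left, z up, the work surface at z = 0. Lengths are in m, angles in degrees, forces in N, time in s.
With the tool pointing down it reaches from about 0.35 to 0.9 m from the base axis. Payload 19.9 kg.
Tool frame: the origin (TCP) lies between the finger pads; the fingertips stand 17 mm ahead of it and the grasp point (between the pads) lies 2 mm behind it; z points along the fingers, y is the line along which they close (so a half turn about z gives the same grasp; the last joint's range is limited). The gripper opens to 94 mm and grips with 3 to 60 N. Pads are 16 mm wide; open, the fingers measure 119 mm over their backs; the gripper's body (75 mm by 177 mm) begins 78 mm behind the grasp point.
Start: joints at [62.596, 23.915, -0.59, 92.452, 0.269, 63.638, -3.037], TCP at [0.264, -0.566, 0.222] pointing down, gripper open.
Joint ranges: [-161.28, 161.28], [-22.2, 115.67], [-73.04, 71.86], [3.21, 147.25], [-68.34, 248.33], [10.77, 114.83], [-161.83, 161.83]. Speed limits (degrees/s): [108.29, 108.29, 136.94, 136.94, 172.46, 172.46, 172.46].

## Interface

Orientations are given as [roll, pitch, yaw] about the fixed x, y, z axes, in that order (R = Rz(yaw) Ry(pitch) Rx(roll)).
In Python, from rig import sensors, cams, order gives the robot as it stands.
- The arm moves only by the tool play_rows, never from a script. Its argument "increments" is a list of rows, each an object of numbers: "grip": the closure, from -1 (fully open) to 1 (shut); "dx", "dy", "dz": the shift along the tool's x, y, z in cm; "wx", "wy", "wz": the turn, a rotation vector about the tool's x, y, z in degrees. A call has exactly 8 rows; each row shifts and turns the commanded pose from where the row before left it, along the tool's axes as they then stand; what a row does not reach is not made up. A row lasts 1/8 s, in which the tool goes at most 62.5 mm and 10.7 degrees, less where a joint would pass 70% of its speed; a pose out of reach is approached as far as the arm can. A call is refused whole if a number of a shift passes 6.25 or a number of a turn 10.7, either way. A call with a gripper value outside its range is refused whole. The fingers move at their own pace and stop on an object; the grip force is fixed at half the most. Time passes only in rows, so rows that do not move let the fingers close, or fill a call up. It gives the time, the measured TCP pose, the force, the opening and the grip force at its end, in the units of the state.
- sensors.get_state(): the state, without advancing time (a new reading comes with each control period).
- cams.read_camera(name): name is "scene" or "top"; returns (picture, depth): 480x640x3 uint8, red, green, blue; 480x640 float32, m along the optical axis (not along the pixel's ray), 0 where there is no reading.
- cams.camera_params(name): a dict with "K" (3x3 intrinsics, pixels), "pose" (4x4, takes a point from camera to world coordinates). Camera axes: x right, y up, looking along -z (the intrinsics and any distortion apply to the point x, -y, -z); pixel columns grow to the right and rows downward; lengths in m; the calibration is good to about 2 mm. A picture is of the moment at which its call begins. camera_params takes no time and is no camera call.
- order.sign_off(): hands the job in; it is judged then, once.
The state is a dict: "clock": time; "joints": joint angles; "qd": joint speeds; "joint_efforts": joint torques, N m; "eef_pos": TCP position; "tcp_rot": TCP orientation; "force": force on the tool from outside, world axes, zero at the start; "moment": the same for the moment, N m; "width": finger opening in m; "finger_force": force on a finger pad.
Only numpy, scipy, OpenCV 4.12 (cv2) and the standard library are available. Lean on these libraries where they do the work, as an engineer would, in place of code of your own. Each camera call takes 0.05 s, during which the arm holds its last target. There are 200 camera calls.

## Working session

There is one attempt and no reset: what is moved stays moved. The work goes in short steps, Python scripts to look and compute and a tool call to move; the robot and the scene stay as the last step left them, time stands still between calls to the robot, and variables do not carry over. Pictures are saved under pics/ and viewed, at most 10 in all, crops included, and the job is handed in when it is done.

Besides the shell and the picture viewer there is one more tool, called after "Emit:" as a command line: name --argument value ..., lists and objects as JSON in quotes. play_rows: Moves the arm, as the interface text tells. Its arguments: {"type":"object","properties":{"increments":{"type":"array"}},"required":["increments"]}

```bash
mkdir -p pics; ls
python3 - <<'E'
from rig import sensors,cams
import cv2,numpy as np
print(sensors.get_state())
for n in("scene","top"):
    p,d=cams.read_camera(n); np.savez(f"{n}0.npz",p=p,d=d); cv2.imwrite(f"pics/{n}0.png",p[:,:,::-1])
    c=cams.camera_params(n);print(n,{k:np.round(v,4).tolist() if not isinstance(v,str) else v for k,v in c.items()},(d>0).mean())
E
```

```text
pics
{'clock': 0.0, 'joints': array([62.59556989, 23.94778501, -0.59105371, 92.48641164,  0.26920416,
       63.63655947, -3.03526314]), 'qd': array([ 0.04127493,  0.02388425, -0.02644558, -0.06963189, -0.03034607,
       -0.0129726 ,  0.08087208]), 'joint_efforts': array([ 4.64267723e-04, -8.51238871e+01,  6.38912469e-01, -4.25999486e+01,
       -4.89503390e-02,  1.86351361e-02,  1.35789232e-04]), 'eef_pos': array([ 0.26424515, -0.56599589,  0.22182146]), 'tcp_rot': array([-1.79930783e+02,  4.82494144e-03,  2.50291821e+01]), 'force': array([ 0.52037077, -0.01241306, -0.46034541]), 'moment': array([0.04255681, 0.01925653, 0.02303523]), 'finger_force': 0.0, 'width': 0.09396412689314061}
scene {'K': [[466.5975, 0.0, 319.2438], [0.0, 466.5975, 238.4683], [0.0, 0.0, 1.0]], 'pose': [[0.2166, -0.518, 0.8275, 1.6067], [0.976, 0.0961, -0.1954, -0.3035], [0.0217, 0.8499, 0.5264, 0.7808], [0.0, 0.0, 0.0, 1.0]]} 0.9959635416666667
top {'K': [[526.7157, 0.0, 324.8127], [0.0, 526.7157, 239.4068], [0.0, 0.0, 1.0]], 'pose': [[-0.0223, 0.988, -0.1529, 0.3739], [-0.9997, -0.0242, -0.0104, -0.0419], [-0.014, 0.1526, 0.9882, 1.1976], [0.0, 0.0, 0.0, 1.0]]} 0.9958919270833333
```

View pics/scene0.png

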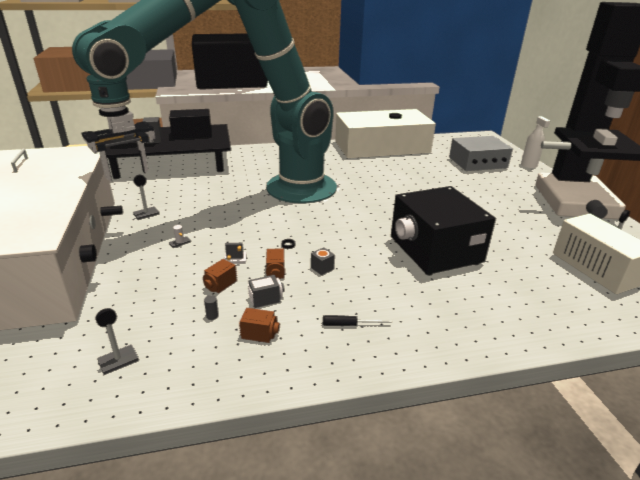

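View pics/top0.png

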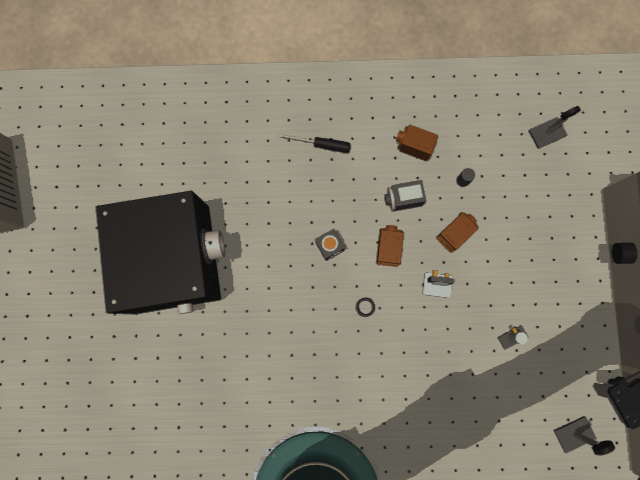

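The scene view shows the grey camera at (266,290) with its nose to the right, and the port box at (440,228) with its collar at (405,228). In the top view the camera is at (405,194) with its nose to the left, and the collar is at (214,245). Three brown look-alikes surround the camera.

```bash
cat > h.py <<'E'
import numpy as np,cv2
from rig import cams
def cloud(n,p,d):
    c=cams.camera_params(n);K,T=np.array(c["K"]),np.array(c["pose"])
    v,u=np.mgrid[:480,:640]
    X=np.stack([(u-K[0,2])/K[0,0]*d,-(v-K[1,2])/K[1,1]*d,-d],-1)
    W=X@T[:3,:3].T+T[:3,3]; W[d<=0]=np.nan
    return W
def ray(n,u,v,z):
    c=cams.camera_params(n);K,T=np.array(c["K"]),np.array(c["pose"])
    r=T[:3,:3]@np.array([(u-K[0,2])/K[0,0],-(v-K[1,2])/K[1,1],-1]);o=T[:3,3]
    return o+r*(z-o[2])/r[2]
def load(n):
    f=np.load(f"{n}.npz");return f["p"],f["d"]
def rect(P):
    (c,s,a)=cv2.minAreaRect((P[:,:2]*1000).astype(np.float32));return np.round(c,1),np.round(s,1),round(a,2)
E
python3 - <<'E'
from h import *
W={};P={}
for n in("scene","top"):
    p,d=load(n+"0");W[n]=cloud(n,p,d);P[n]=p
    t=W[n][300:340,330:390] if n=="top" else W[n][330:400,200:320]
    print(n,"table z",np.nanmedian(t[...,2]),np.nanstd(t[...,2]))
for n,(a,b,c,e) in dict(top=(172,218,378,432),scene=(268,312,244,292)).items():
    w=W[n][a:b,c:e].reshape(-1,3);w=w[np.isfinite(w).all(1)]
    print(n,"cam hist",np.histogram(w[:,2],np.arange(0,.08,.006)))
    q=w[(w[:,2]>.05)];print("top z",np.median(q[q[:,2]>.052][:,2]),rect(q)); q=w[w[:,2]>.012];print("all",rect(q),q.min(0),q.max(0))
# box
for n,(a,b,c,e) in dict(top=(180,320,85,240),scene=(180,275,380,500)).items():
    w=W[n][a:b,c:e].reshape(-1,3);w=w[np.isfinite(w).all(1)]
    q=w[abs(w[:,2]-.16)<.012];print(n,"box top z",np.median(q[:,2]),len(q),rect(q))
# collar
for n,(a,b,c,e) in dict(top=(220,270,196,240),scene=(210,250,388,425)).items():
    w=W[n][a:b,c:e];m=np.isfinite(w).all(-1)&(P[n][a:b,c:e].min(-1)>90)&(w[...,2]>.06)&(w[...,2]<.145);q=w[m]
    print(n,len(q),q.min(0),q.max(0),q.mean(0))
    np.save(f"col_{n}.npy",q)
im=cv2.resize(P["top"][165:285,190:440,::-1],None,fx=3.2,fy=3.2,interpolation=2)
im2=cv2.resize(P["scene"][190:310,230:480,::-1],None,fx=3.2,fy=3.2,interpolation=2)
cv2.imwrite("pics/c1.png",cv2.resize(np.vstack([im,im2]),(625,600)))
E
```

```text
scene table z 0.0012753935960562734 0.004896986103865503
top table z -0.0013117427633680956 0.003640150613271675
top cam hist (array([419,  12,  26,  26,  25,  46,  60,  46, 304, 430,   8,   0,   0]), array([0.   , 0.006, 0.012, 0.018, 0.024, 0.03 , 0.036, 0.042, 0.048,
       0.054, 0.06 , 0.066, 0.072, 0.078]))
top z 0.05500984835495226 (array([ 650.1, -214.4]), array([51.3, 76.4]), 9.35)
all (array([ 650. , -211.4]), array([52.1, 89.9]), 9.29) [ 0.61942418 -0.25796464  0.01237586] [ 0.68003086 -0.16595956  0.06189406]
scene cam hist (array([798,  61,  70,  77, 117,  98, 126,  83,  62, 412,  21,   0,   0]), array([0.   , 0.006, 0.012, 0.018, 0.024, 0.03 , 0.036, 0.042, 0.048,
       0.054, 0.06 , 0.066, 0.072, 0.078]))
top z 0.05730641104522988 (array([ 691.5, -224.4]), array([ 82.1, 148.2]), 80.12)
all (array([ 662.7, -218.2]), array([ 93.8, 206.5]), 79.29) [ 0.56443446 -0.27618596  0.01206826] [ 0.76799249 -0.15317535  0.0614368 ]
top box top z 0.15875555283963605 10897 (array([521.5, 321.3]), array([221.4, 202.3]), 7.96)
scene box top z 0.16107642353137397 2839 (array([521.4, 317.8]), array([226.4, 205. ]), 8.31)
top 356 [0.51001583 0.18498889 0.0804297 ] [0.56407687 0.21747574 0.1447032 ] [0.53431867 0.19989805 0.12664155]
scene 294 [0.42969526 0.18080267 0.07326262] [0.57134509 0.21826138 0.14134287] [0.54416989 0.19761271 0.11431066]
```

View pics/c1.png

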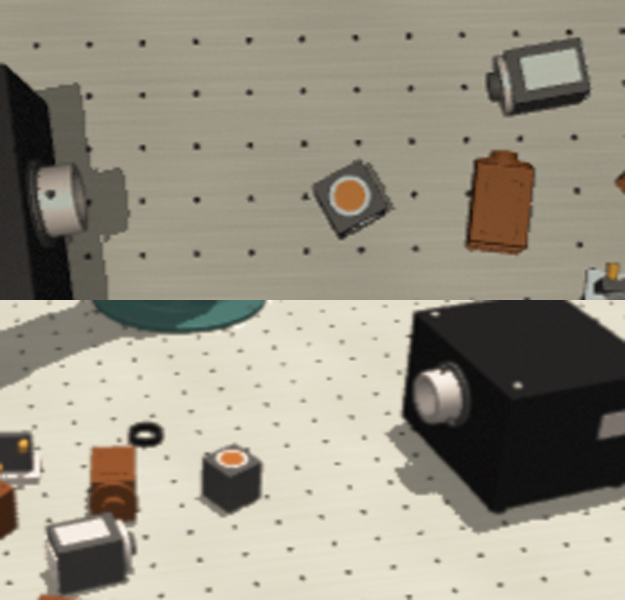

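Run:
```python
from h import *
W={};P={}
for n in("scene","top"):
    p,d=load(n+"0");W[n]=cloud(n,p,d);P[n]=p.astype(int)
for n in W:
    w=W[n];p=P[n]; g=(p[...,0]-p[...,2]<40)
    m=g&(abs(w[...,0]-.65)<.06)&(abs(w[...,1]+.217)<.07)&(w[...,2]>.046)&(w[...,2]<.066)
    m=cv2.morphologyEx(m.astype(np.uint8),cv2.MORPH_OPEN,np.ones((3,3)))>0
    q=w[m];print(n,len(q),np.median(q[:,2]),rect(q))
    # label outline direction
    l=(m&(p.min(-1)>(120 if n=="top" else 160)));q=w[l];print(" label",len(q),rect(q),np.median(q[:,2]))
    # brown neighbours
    b=(p[...,0]-p[...,2]>50)&(abs(w[...,0]-.65)<.2)&(abs(w[...,1]+.217)<.2)&(w[...,2]>.03)&(w[...,2]<.08)
    k,L,S,C=cv2.connectedComponentsWithStats(b.astype(np.uint8))
    for i in range(1,k):
        if S[i,4]>60:q=w[L==i];print("  brown",rect(q),q[:,2].max().round(3))
    # box front face and collar in box frame
    a=np.radians(98.);R=np.array([[np.cos(a),np.sin(a)],[-np.sin(a),np.cos(a)]])
    xy=(w[...,:2]-[.5215,.3200])@R.T
    f=(abs(xy[...,0]+.1)<.012)&(abs(xy[...,1])<.1)&(w[...,2]>.02)&(w[...,2]<.14)
    q=w[f]
    if len(q)>50:
        v=np.linalg.svd(q[:,:2]-q[:,:2].mean(0),full_matrices=False)[2][0];print(" face pts",len(q),"face dir",np.degrees(np.arctan2(v[1],v[0]))%180)
    f=(xy[...,0]<-.104)&(xy[...,0]>-.16)&(abs(xy[...,1])<.06)&(w[...,2]>.06)&(w[...,2]<.15)
    f&=(p.min(-1)>70)
    q=xy[f];z=w[f][:,2]
    print(" collar",len(q),"x",np.percentile(q[:,0],[1,5,50,95]).round(4),"y",np.percentile(q[:,1],[1,50,99]).round(4),"z",np.percentile(z,[1,50,99]).round(4))
    from scipy.optimize import least_squares
    s=q[:,0]>-.132;r=least_squares(lambda t:np.hypot(q[s,1]-t[0],z[s]-t[1])-.03,[0,.105],loss="soft_l1",f_scale=.002);print(" cyl fit",r.x,s.sum())
```

```text
scene 418 0.057003918684929045 (array([ 650.8, -217.2]), array([56.9, 76.8]), 8.86)
 label 168 (array([ 649.2, -214.2]), array([38.4, 69.4]), 4.9) 0.05786177729066749
  brown (array([ 535.3, -176.7]), array([47.2, 80.8]), 81.29) 0.064
  brown (array([ 566.3, -328.7]), array([52.7, 76.9]), 43.45) 0.061
  brown (array([ 778.3, -243.9]), array([86.6, 52.8]), 64.55) 0.062
 face pts 1086 face dir 8.06359670451418
 collar 341 x [-0.1375 -0.1366 -0.1268 -0.1082] y [-0.0302 -0.0113  0.0279] z [0.0827 0.1136 0.1401]
 cyl fit [0.00086375 0.10718242] 232
top 741 0.054556756369832815 (array([ 650.6, -215.4]), array([51.7, 78.7]), 9.94)
 label 323 (array([ 650.6, -212.1]), array([30.9, 68.9]), 10.2) 0.05497060808708332
  brown (array([ 777.7, -242.8]), array([87.3, 50.5]), 66.78) 0.061
  brown (array([ 568.1, -330.1]), array([49.3, 84.9]), 41.54) 0.06
  brown (array([ 538.5, -173.9]), array([49.2, 88.9]), 81.84) 0.062
  brown (array([542.9, -40. ]), array([24.3, 27. ]), 88.61) 0.057
 face pts 943 face dir 7.9780828142041855
 collar 438 x [-0.1339 -0.1333 -0.1225 -0.1072] y [-0.0261  0.0038  0.0295] z [0.0822 0.1278 0.1372]
 cyl fit [0.00026158 0.10391243] 386
```

Emit:
play_rows --increments '[{"grip": -0.49,"dx": 3,"dy": -0.9},{"grip": -0.49,"dx": 5.2,"dy": -1.6},{"grip": -0.49,"dx": 5.2,"dy": -1.6},{"grip": -0.49,"dx": 5.2,"dy": -1.6},{"grip": -0.49,"dx": 5.2,"dy": -1.6},{"grip": -0.49,"dx": 5.2,"dy": -1.6},{"grip": -0.49,"dx": 5.2,"dy": -1.6},{"grip": -0.49,"dx": 5.2,"dy": -1.6}]'

```text
validation failed for argument at $.in...
```

Emit:
play_rows --increments '[{"grip": -0.49,"wz": -10.6},{"grip": -0.49,"wz": -10.6},{"grip": -0.49,"wz": -10.6},{"grip": -0.49,"wz": -10.6},{"grip": -0.49,"wz": -10.6},{"grip": -0.49,"wz": -10.6},{"grip": -0.49,"wz": -10.6},{"grip": -0.49,"wz": 0}]'

```text
validation failed for argument at $.in...
```

Emit:
play_rows --increments '[{"grip": -0.49,"dx": 3,"dy": -0.9,"dz": 0,"wx": 0,"wy": 0,"wz": 0},{"grip": -0.49,"dx": 5.2,"dy": -1.6,"dz": 0,"wx": 0,"wy": 0,"wz": 0},{"grip": -0.49,"dx": 5.2,"dy": -1.6,"dz": 0,"wx": 0,"wy": 0,"wz": 0},{"grip": -0.49,"dx": 5.2,"dy": -1.6,"dz": 0,"wx": 0,"wy": 0,"wz": 0},{"grip": -0.49,"dx": 5.2,"dy": -1.6,"dz": 0,"wx": 0,"wy": 0,"wz": 0},{"grip": -0.49,"dx": 5.2,"dy": -1.6,"dz": 0,"wx": 0,"wy": 0,"wz": 0},{"grip": -0.49,"dx": 5.2,"dy": -1.6,"dz": 0,"wx": 0,"wy": 0,"wz": 0},{"grip": -0.49,"dx": 5.2,"dy": -1.6,"dz": 0,"wx": 0,"wy": 0,"wz": 0}]'

```text
clock: 1.1
eef_pos: [0.5712, -0.2887, 0.2222]
tcp_rot: [-180.0, 0.0, 25.0]
force: [0.1, -0.9, -0.4]
width: 0.0701
finger_force: 0.0
```

Emit:
play_rows --increments '[{"grip": -0.49,"dx": 0,"dy": 0,"dz": 0,"wx": 0,"wy": 0,"wz": -10.6},{"grip": -0.49,"dx": 0,"dy": 0,"dz": 0,"wx": 0,"wy": 0,"wz": -10.6},{"grip": -0.49,"dx": 0,"dy": 0,"dz": 0,"wx": 0,"wy": 0,"wz": -10.6},{"grip": -0.49,"dx": 0,"dy": 0,"dz": 0,"wx": 0,"wy": 0,"wz": -10.6},{"grip": -0.49,"dx": 0,"dy": 0,"dz": 0,"wx": 0,"wy": 0,"wz": -10.6},{"grip": -0.49,"dx": 0,"dy": 0,"dz": 0,"wx": 0,"wy": 0,"wz": -10.6},{"grip": -0.49,"dx": 0,"dy": 0,"dz": 0,"wx": 0,"wy": 0,"wz": -10.6},{"grip": -0.49,"dx": 0,"dy": 0,"dz": 0,"wx": 0,"wy": 0,"wz": 0}]'

```text
clock: 2.1
eef_pos: [0.5699, -0.2901, 0.222]
tcp_rot: [-180.0, -0.0, 99.2]
force: [0.2, -0.5, -0.1]
width: 0.0699
finger_force: 0.0
```

Emit:
play_rows --increments '[{"grip": -0.49,"dx": 1.45,"dy": 2.3,"dz": 0,"wx": 0,"wy": 0,"wz": 0},{"grip": -0.49,"dx": 1.45,"dy": 2.3,"dz": 0,"wx": 0,"wy": 0,"wz": 0},{"grip": -0.49,"dx": 1.45,"dy": 2.3,"dz": 0,"wx": 0,"wy": 0,"wz": 0},{"grip": -0.49,"dx": 1.45,"dy": 2.3,"dz": 0,"wx": 0,"wy": 0,"wz": 0},{"grip": -0.49,"dx": 0,"dy": 0,"dz": 3,"wx": 0,"wy": 0,"wz": 0},{"grip": -0.49,"dx": 0,"dy": 0,"dz": 4,"wx": 0,"wy": 0,"wz": 0},{"grip": -0.49,"dx": 0,"dy": 0,"dz": 4,"wx": 0,"wy": 0,"wz": 0},{"grip": -0.49,"dx": 0,"dy": 0,"dz": 0.8,"wx": 0,"wy": 0,"wz": 0}]'

```text
clock: 3.1
eef_pos: [0.6504, -0.2176, 0.1019]
tcp_rot: [-179.8, -0.1, 99.0]
force: [0.4, -0.6, 0.9]
width: 0.0699
finger_force: 0.0
```

Run:
```python
from rig import sensors,cams
import cv2,numpy as np
print(sensors.get_state()["eef_pos"],sensors.get_state()["tcp_rot"])
o=[]
for n,(a,b,c,e) in dict(top=(140,260,340,480),scene=(200,320,200,340)).items():
    p,d=cams.read_camera(n); np.savez(f"{n}1.npz",p=p,d=d); o.append(cv2.resize(p[a:b,c:e,::-1],(400,343),interpolation=2))
cv2.imwrite("pics/c2.png",np.hstack(o))
```

```text
[ 0.65035497 -0.2176185   0.1018857 ] [-1.79783191e+02 -1.02727040e-01  9.90079709e+01]
```

View pics/c2.png

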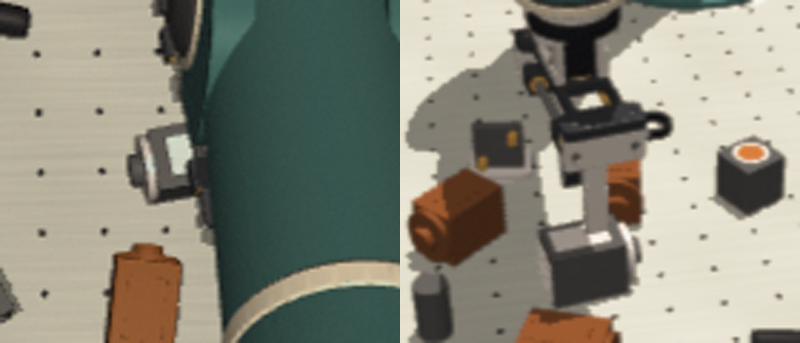

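The left panel (top view) shows the camera nose at (135,168) under the arm. In the right panel (scene view) the finger is above the camera body at (597,200), and the neighbours are clear. I'll descend and close the gripper.

Emit:
play_rows --increments '[{"grip": -0.49,"dx": 0,"dy": 0,"dz": 1.4,"wx": 0,"wy": 0,"wz": 0},{"grip": -0.49,"dx": 0,"dy": 0,"dz": 1.4,"wx": 0,"wy": 0,"wz": 0},{"grip": -0.49,"dx": 0,"dy": 0,"dz": 1.4,"wx": 0,"wy": 0,"wz": 0},{"grip": -0.49,"dx": 0,"dy": 0,"dz": 1.4,"wx": 0,"wy": 0,"wz": 0},{"grip": -0.49,"dx": 0,"dy": 0,"dz": 1.2,"wx": 0,"wy": 0,"wz": 0},{"grip": -0.49,"dx": 0,"dy": 0,"dz": 0.7,"wx": 0,"wy": 0,"wz": 0},{"grip": -0.49,"dx": 0,"dy": 0,"dz": 0,"wx": 0,"wy": 0,"wz": 0},{"grip": -0.49,"dx": 0,"dy": 0,"dz": 0,"wx": 0,"wy": 0,"wz": 0}]'

```text
clock: 4.2
eef_pos: [0.652, -0.218, 0.0299]
tcp_rot: [180.0, 0.0, 99.2]
force: [-0.8, 0.3, -0.1]
width: 0.0698
finger_force: 0.0
```

Emit:
play_rows --increments '[{"grip": -0.3,"dx": 0,"dy": 0,"dz": 0,"wx": 0,"wy": 0,"wz": 0},{"grip": -0.1,"dx": 0,"dy": 0,"dz": 0,"wx": 0,"wy": 0,"wz": 0},{"grip": 0.05,"dx": 0,"dy": 0,"dz": 0,"wx": 0,"wy": 0,"wz": 0},{"grip": 0.5,"dx": 0,"dy": 0,"dz": 0,"wx": 0,"wy": 0,"wz": 0},{"grip": 1,"dx": 0,"dy": 0,"dz": 0,"wx": 0,"wy": 0,"wz": 0},{"grip": 1,"dx": 0,"dy": 0,"dz": 0,"wx": 0,"wy": 0,"wz": 0},{"grip": 1,"dx": 0,"dy": 0,"dz": 0,"wx": 0,"wy": 0,"wz": 0},{"grip": 1,"dx": 0,"dy": 0,"dz": 0,"wx": 0,"wy": 0,"wz": 0}]'

```text
clock: 5.2
eef_pos: [0.6517, -0.2181, 0.0297]
tcp_rot: [-180.0, 0.0, 99.2]
force: [-2.3, -0.5, 5.3]
width: 0.0499
finger_force: 30.0
```

Emit:
play_rows --increments '[{"grip": 1,"dx": 0,"dy": 0,"dz": -0.5,"wx": 0,"wy": 0,"wz": 0},{"grip": 1,"dx": 0,"dy": 0,"dz": -1.5,"wx": 0,"wy": 0,"wz": 0},{"grip": 1,"dx": 0,"dy": 0,"dz": -2.2,"wx": 0,"wy": 0,"wz": 0},{"grip": 1,"dx": 0,"dy": 0,"dz": -2.2,"wx": 0,"wy": 0,"wz": 0},{"grip": 1,"dx": 0,"dy": 0,"dz": -2.2,"wx": 0,"wy": 0,"wz": 0},{"grip": 1,"dx": 0,"dy": 0,"dz": -2.2,"wx": 0,"wy": 0,"wz": 0},{"grip": 1,"dx": 0,"dy": 0,"dz": -1.5,"wx": 0,"wy": 0,"wz": 0},{"grip": 1,"dx": 0,"dy": 0,"dz": -0.5,"wx": 0,"wy": 0,"wz": 0}]'

```text
clock: 6.2
eef_pos: [0.652, -0.2181, 0.1585]
tcp_rot: [180.0, 0.0, 99.2]
force: [-0.0, 0.1, -4.6]
width: 0.0498
finger_force: 30.0
```

Emit:
play_rows --increments '[{"grip": 1,"dx": 1,"dy": -0.1,"dz": 0,"wx": 0,"wy": 0,"wz": 0},{"grip": 1,"dx": 3,"dy": -0.4,"dz": 0,"wx": 0,"wy": 0,"wz": 0},{"grip": 1,"dx": 4,"dy": -0.6,"dz": 0,"wx": 0,"wy": 0,"wz": 0},{"grip": 1,"dx": 4,"dy": -0.6,"dz": 0,"wx": 0,"wy": 0,"wz": 0},{"grip": 1,"dx": 4,"dy": -0.6,"dz": 0,"wx": 0,"wy": 0,"wz": 0},{"grip": 1,"dx": 4,"dy": -0.6,"dz": 0,"wx": 0,"wy": 0,"wz": 0},{"grip": 1,"dx": 3,"dy": -0.5,"dz": 0,"wx": 0,"wy": 0,"wz": 0},{"grip": 1,"dx": 2,"dy": -0.3,"dz": 0,"wx": 0,"wy": 0,"wz": 0.6}]'

```text
clock: 7.2
eef_pos: [0.5738, 0.0251, 0.1567]
tcp_rot: [-179.9, -0.0, 98.7]
force: [-0.4, 0.0, -3.7]
width: 0.0499
finger_force: 30.0
```

Emit:
play_rows --increments '[{"grip": 1,"dx": 2,"dy": -0.3,"dz": 0,"wx": 0,"wy": 0,"wz": 0.6},{"grip": 1,"dx": 2,"dy": -0.3,"dz": 0,"wx": 0,"wy": 0,"wz": 0},{"grip": 1,"dx": 2,"dy": -0.3,"dz": 0,"wx": 0,"wy": 0,"wz": 0},{"grip": 1,"dx": 1,"dy": 0,"dz": 0.5,"wx": 0,"wy": 0,"wz": 0},{"grip": 1,"dx": 0,"dy": 0,"dz": 1,"wx": 0,"wy": 0,"wz": 0},{"grip": 1,"dx": 0,"dy": 0,"dz": 1,"wx": 0,"wy": 0,"wz": 0},{"grip": 1,"dx": 0,"dy": 0,"dz": 0,"wx": 0,"wy": 0,"wz": 0},{"grip": 1,"dx": 0,"dy": 0,"dz": 0,"wx": 0,"wy": 0,"wz": 0}]'

```text
clock: 8.2
eef_pos: [0.5564, 0.0905, 0.1324]
tcp_rot: [-180.0, -0.0, 98.0]
force: [0.4, 0.2, -3.5]
width: 0.0495
finger_force: 30.0
```

Emit:
play_rows --increments '[{"grip": 1,"dx": 0,"dy": -0.1,"dz": 0.5,"wx": 0,"wy": 0,"wz": 0},{"grip": 1,"dx": 0,"dy": -0.1,"dz": 0.5,"wx": 0,"wy": 0,"wz": 0},{"grip": 1,"dx": 0,"dy": -0.1,"dz": 0.5,"wx": 0,"wy": 0,"wz": 0},{"grip": 1,"dx": 0,"dy": 0,"dz": 0.5,"wx": 0,"wy": 0,"wz": 0},{"grip": 1,"dx": 0,"dy": 0,"dz": 0.5,"wx": 0,"wy": 0,"wz": 0},{"grip": 1,"dx": 0,"dy": 0,"dz": 0,"wx": 0,"wy": 0,"wz": 0},{"grip": 1,"dx": 0,"dy": 0,"dz": 0,"wx": 0,"wy": 0,"wz": 0},{"grip": 1,"dx": 0,"dy": 0,"dz": 0,"wx": 0,"wy": 0,"wz": 0}]'

```text
clock: 9.2
eef_pos: [0.5534, 0.0904, 0.1076]
tcp_rot: [180.0, -0.0, 98.0]
force: [0.2, -0.4, -3.5]
width: 0.0497
finger_force: 30.0
```

Run:
```python
from h import *
from rig import sensors
s=sensors.get_state();print(s["eef_pos"],s["tcp_rot"],s["force"],s["moment"])
o=[]
a=np.radians(98.);R=np.array([[np.cos(a),np.sin(a)],[-np.sin(a),np.cos(a)]])
for n,(r0,r1,c0,c1) in dict(top=(190,300,190,330),scene=(180,290,330,470)).items():
    p,d=cams.read_camera(n); np.savez(f"{n}2.npz",p=p,d=d); o.append(cv2.resize(p[r0:r1,c0:c1,::-1],(400,314),interpolation=2))
    w=cloud(n,p,d);xy=(w[...,:2]-[.5215,.3196])@R.T;z=w[...,2]
    m=(abs(xy[...,0]+.235)<.12)&(abs(xy[...,1])<.045)&(z>.05)&(z<.16)&(xy[...,0]<-.14)
    q=np.c_[xy[m],z[m]]
    print(n,len(q),"z hist",np.histogram(q[:,2],np.arange(.05,.161,.01))[0])
    for lab,x0,x1 in (("tail",-.27,-.245),("body",-.245,-.205),("flange",-.197,-.188),("nose",-.186,-.18)):
        k=q[(q[:,0]>x0)&(q[:,0]<x1)&(q[:,2]<.15)]
        if len(k)>3:print(" ",lab,len(k),"y",np.percentile(k[:,1],[2,98]).round(4),"z",np.percentile(k[:,2],[2,50,98]).round(4))
    print("  front x",np.sort(q[:,0])[-12:].round(4))
cv2.imwrite("pics/c3.png",np.hstack(o))
```

```text
[0.55336225 0.09043127 0.10763018] [ 1.79984971e+02 -2.80593520e-04  9.80288438e+01] [ 0.15542773 -0.44983208 -3.53978405] [-0.04215565 -0.13511455  0.05711552]
top 116 z hist [116   0   0   0   0   0   0   0   0   0   0]
  front x [-0.3359 -0.3356 -0.3352 -0.3348 -0.3341 -0.3338 -0.3337 -0.3323 -0.3319
 -0.3308 -0.3305 -0.3287]
scene 856 z hist [ 58   0   5  82  80  93 116 100 232  46  44]
  tail 308 y [-0.0272  0.0225] z [0.0812 0.1178 0.1373]
  body 336 y [-0.038   0.0321] z [0.0825 0.1278 0.1479]
  flange 24 y [-0.0272 -0.0007] z [0.0907 0.1185 0.1356]
  nose 6 y [-0.0118 -0.0028] z [0.1069 0.1131 0.1208]
  front x [-0.1934 -0.1927 -0.1925 -0.1913 -0.1912 -0.1902 -0.1848 -0.1846 -0.1842
 -0.1841 -0.1841 -0.1823]
```

View pics/c3.png

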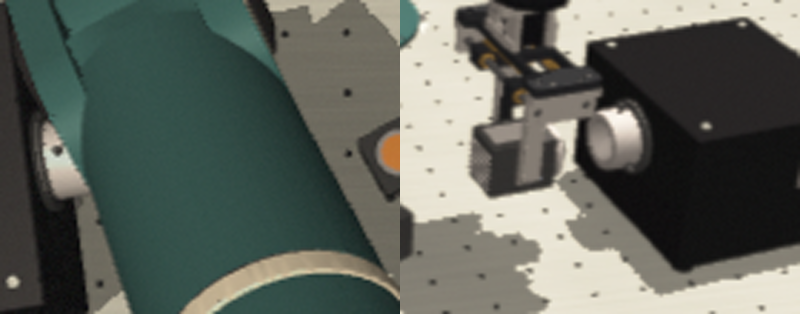

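The right panel (scene view) shows the held camera at (515,158), looking level and pointing at the collar at (615,135). In the top view the arm hides the camera. I'll do a plane-fit check of pitch and yaw in the scene view.

Run:
```python
from h import *
a=np.radians(98.);R=np.array([[np.cos(a),np.sin(a)],[-np.sin(a),np.cos(a)]])
p,d=load("scene2");w=cloud("scene",p,d);xy=(w[...,:2]-[.5215,.3196])@R.T
q=np.c_[xy.reshape(-1,2),w[...,2].ravel()];rgb=p.reshape(-1,3).astype(int)
def fit(m,ax,nm):
    k=q[m];o=[i for i in range(3) if i!=ax]
    for _ in range(3):
        A=np.c_[k[:,o],np.ones(len(k))];c=np.linalg.lstsq(A,k[:,ax],rcond=None)[0];r=k[:,ax]-A@c;k=k[abs(r)<2*r.std()+1e-4]
    print(nm,len(k),"slopes deg",np.degrees(c[:2]).round(2),"centre",k.mean(0).round(4),"sd",r.std().round(4))
x,y,z=q.T
ext=(x>-.262)&(x<-.198)
fit(ext&(z>.130)&(z<.139)&(abs(y)<.022),2,"top z(x,y)")
fit(ext&(z>.085)&(z<.125)&(y>-.033)&(y<-.018),1,"side y(x,z)")
fit((x<-.26)&(x>-.276)&(z>.085)&(z<.125)&(abs(y)<.02),0,"back x(y,z)")
m=(x>-.142)&(x<-.129)&(np.hypot(y,z-.105)<.033)&(np.hypot(y,z-.105)>.019)
fit(m,0,"collar face x(y,z)")
print(np.percentile(q[m],[2,98],axis=0).round(4))
```

```text
top z(x,y) 107 slopes deg [-0.49  0.01] centre [-0.2393 -0.001   0.1356] sd 0.001
side y(x,z) 165 slopes deg [ 0.5  -0.18] centre [-0.2323 -0.0235  0.1039] sd 0.0016
back x(y,z) 75 slopes deg [ 0.09 -0.38] centre [-0.269  -0.0008  0.1064] sd 0.0014
collar face x(y,z) 118 slopes deg [-0.06  0.73] centre [-0.1342 -0.0023  0.1101] sd 0.0019
[[-0.1373 -0.0276  0.0805]
 [-0.1294  0.0262  0.1358]]
```

Emit:
play_rows --increments '[{"grip": 1,"dx": 0.5,"dy": 0,"dz": 0,"wx": 0,"wy": 0,"wz": 0},{"grip": 1,"dx": 0.9,"dy": 0,"dz": 0,"wx": 0,"wy": 0,"wz": 0},{"grip": 1,"dx": 0.9,"dy": 0,"dz": 0,"wx": 0,"wy": 0,"wz": 0},{"grip": 1,"dx": 0.9,"dy": 0,"dz": 0,"wx": 0,"wy": 0,"wz": 0},{"grip": 1,"dx": 0.7,"dy": 0,"dz": 0,"wx": 0,"wy": 0,"wz": 0},{"grip": 1,"dx": 0.4,"dy": 0,"dz": 0,"wx": 0,"wy": 0,"wz": 0},{"grip": 1,"dx": 0.2,"dy": 0,"dz": 0,"wx": 0,"wy": 0,"wz": 0},{"grip": 1,"dx": 0,"dy": 0,"dz": 0,"wx": 0,"wy": 0,"wz": 0}]'

```text
clock: 10.3
eef_pos: [0.547, 0.1349, 0.1074]
tcp_rot: [-180.0, -0.0, 98.0]
force: [-0.4, -0.8, -3.9]
width: 0.05
finger_force: 30.0
```

Emit:
play_rows --increments '[{"grip": 1,"dx": 0.1,"dy": 0,"dz": 0,"wx": 0,"wy": 0,"wz": 0},{"grip": 1,"dx": 0.1,"dy": 0,"dz": 0,"wx": 0,"wy": 0,"wz": 0},{"grip": 1,"dx": 0.1,"dy": 0,"dz": 0,"wx": 0,"wy": 0,"wz": 0},{"grip": 1,"dx": 0.1,"dy": 0,"dz": 0,"wx": 0,"wy": 0,"wz": 0},{"grip": 1,"dx": 0.1,"dy": 0,"dz": 0,"wx": 0,"wy": 0,"wz": 0},{"grip": 1,"dx": 0.1,"dy": 0,"dz": 0,"wx": 0,"wy": 0,"wz": 0},{"grip": 1,"dx": 0,"dy": 0,"dz": 0,"wx": 0,"wy": 0,"wz": 0},{"grip": 1,"dx": 0,"dy": 0,"dz": 0,"wx": 0,"wy": 0,"wz": 0}]'

```text
clock: 11.3
eef_pos: [0.5462, 0.1409, 0.1074]
tcp_rot: [-180.0, -0.0, 98.0]
force: [-0.3, -0.2, -3.4]
width: 0.0495
finger_force: 30.0
```

Emit:
play_rows --increments '[{"grip": 1,"dx": 0.1,"dy": 0,"dz": 0,"wx": 0,"wy": 0,"wz": 0},{"grip": 1,"dx": 0.1,"dy": 0,"dz": 0,"wx": 0,"wy": 0,"wz": 0},{"grip": 1,"dx": 0.1,"dy": 0,"dz": 0,"wx": 0,"wy": 0,"wz": 0},{"grip": 1,"dx": 0.1,"dy": 0,"dz": 0,"wx": 0,"wy": 0,"wz": 0},{"grip": 1,"dx": 0.1,"dy": 0,"dz": 0,"wx": 0,"wy": 0,"wz": 0},{"grip": 1,"dx": 0.1,"dy": 0,"dz": 0,"wx": 0,"wy": 0,"wz": 0},{"grip": 1,"dx": 0,"dy": 0,"dz": 0,"wx": 0,"wy": 0,"wz": 0},{"grip": 1,"dx": 0,"dy": 0,"dz": 0,"wx": 0,"wy": 0,"wz": 0}]'

```text
clock: 12.3
eef_pos: [0.5453, 0.1468, 0.1075]
tcp_rot: [-180.0, 0.0, 98.0]
force: [0.4, -1.6, -2.9]
width: 0.0496
finger_force: 30.0
```

Run:
```python
from rig import sensors
s=sensors.get_state();print(s["eef_pos"],s["tcp_rot"],s["force"],s["moment"])
```

```text
[0.54530083 0.14675156 0.10745033] [-1.79995065e+02  1.95854987e-03  9.80178177e+01] [ 0.42098115 -1.62450695 -2.90370238] [-0.31151721 -0.13036476  0.09126047]
```

Emit:
play_rows --increments '[{"grip": 1,"dx": 0.1,"dy": 0,"dz": 0,"wx": 0,"wy": 0,"wz": 0},{"grip": 1,"dx": 0.1,"dy": 0,"dz": 0,"wx": 0,"wy": 0,"wz": 0},{"grip": 1,"dx": 0.1,"dy": 0,"dz": 0,"wx": 0,"wy": 0,"wz": 0},{"grip": 1,"dx": 0.1,"dy": 0,"dz": 0,"wx": 0,"wy": 0,"wz": 0},{"grip": 1,"dx": 0.1,"dy": 0,"dz": 0,"wx": 0,"wy": 0,"wz": 0},{"grip": 1,"dx": 0.1,"dy": 0,"dz": 0,"wx": 0,"wy": 0,"wz": 0},{"grip": 1,"dx": 0,"dy": 0,"dz": 0,"wx": 0,"wy": 0,"wz": 0},{"grip": 1,"dx": 0,"dy": 0,"dz": 0,"wx": 0,"wy": 0,"wz": 0}]'

```text
clock: 13.3
eef_pos: [0.5445, 0.1525, 0.1074]
tcp_rot: [-180.0, 0.0, 98.0]
force: [0.2, -4.7, -2.7]
width: 0.0499
finger_force: 30.0
```

Run:
```python
from rig import sensors
s=sensors.get_state();print(s["eef_pos"],s["tcp_rot"],s["force"],s["moment"])
```

```text
[0.54451718 0.15250916 0.10744818] [-1.79994232e+02  1.95103509e-02  9.80109553e+01] [ 0.22062142 -4.68611216 -2.73655014] [-1.28349311 -0.22128665  0.08155196]
```

Emit:
play_rows --increments '[{"grip": 1,"dx": 0.1,"dy": 0,"dz": 0,"wx": 0,"wy": 0,"wz": 0},{"grip": 1,"dx": 0.1,"dy": 0,"dz": 0,"wx": 0,"wy": 0,"wz": 0},{"grip": 1,"dx": 0.1,"dy": 0,"dz": 0,"wx": 0,"wy": 0,"wz": 0},{"grip": 1,"dx": 0.1,"dy": 0,"dz": 0,"wx": 0,"wy": 0,"wz": 0},{"grip": 1,"dx": 0.1,"dy": 0,"dz": 0,"wx": 0,"wy": 0,"wz": 0},{"grip": 1,"dx": 0.1,"dy": 0,"dz": 0,"wx": 0,"wy": 0,"wz": 0},{"grip": 1,"dx": 0,"dy": 0,"dz": 0,"wx": 0,"wy": 0,"wz": 0},{"grip": 1,"dx": 0,"dy": 0,"dz": 0,"wx": 0,"wy": 0,"wz": 0}]'

```text
clock: 14.3
eef_pos: [0.5437, 0.158, 0.1074]
tcp_rot: [-180.0, 0.1, 98.0]
force: [0.7, -8.1, -0.6]
width: 0.0496
finger_force: 30.0
```

Run:
```python
from h import *
from rig import sensors
F=[]
for i in range(8):
    p,d=cams.read_camera("scene");s=sensors.get_state();F.append(s["force"])
print(s["eef_pos"],s["tcp_rot"],np.mean(F,0),np.std(F,0),s["moment"])
np.savez("scene3.npz",p=p,d=d)
a=np.radians(98.);R=np.array([[np.cos(a),np.sin(a)],[-np.sin(a),np.cos(a)]])
w=cloud("scene",p,d);xy=(w[...,:2]-[.5215,.3196])@R.T
q=np.c_[xy.reshape(-1,2),w[...,2].ravel()];x,y,z=q.T
def fit(m,ax,nm):
    k=q[m];o=[i for i in range(3) if i!=ax]
    for _ in range(3):
        A=np.c_[k[:,o],np.ones(len(k))];c=np.linalg.lstsq(A,k[:,ax],rcond=None)[0];r=k[:,ax]-A@c;k=k[abs(r)<2*r.std()+1e-4]
    print(nm,len(k),"slopes deg",np.degrees(c[:2]).round(2),"centre",k.mean(0).round(4))
t=.068
ext=(x>-.262+t)&(x<-.198+t)
fit(ext&(z>.130)&(z<.139)&(abs(y)<.022),2,"top")
fit(ext&(z>.085)&(z<.125)&(y>-.033)&(y<-.018),1,"side")
fit((x<-.26+t)&(x>-.276+t)&(z>.085)&(z<.125)&(abs(y)<.02),0,"back")
cv2.imwrite("pics/c4.png",cv2.resize(p[180:290,330:470,::-1],(760,597),interpolation=2))
```

```text
[0.54376542 0.15796643 0.10747063] [-1.79989330e+02  5.10198669e-02  9.79910181e+01] [ 0.51432467 -8.92515189 -0.76342027] [0.55421417 0.30592569 0.53463502] [-1.82002644 -0.19446956  0.12025106]
top 103 slopes deg [-0.34 -0.23] centre [-1.729e-01  1.000e-04  1.357e-01]
side 154 slopes deg [0.45 1.88] centre [-0.1643 -0.0238  0.1037]
back 77 slopes deg [-0.12  0.38] centre [-2.006e-01  2.000e-04  1.053e-01]
```

View pics/c4.png

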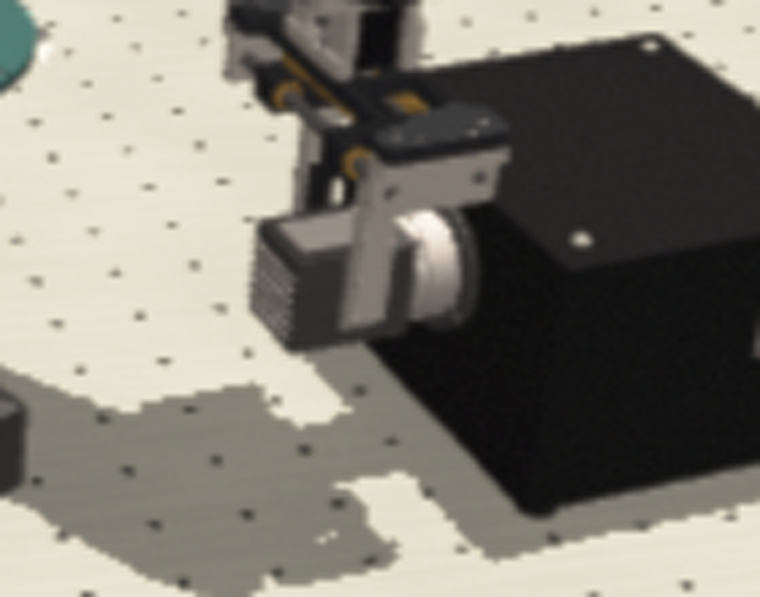

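The picture shows the flange seated on the collar at (425,265) and the camera level, with no slip in the grip. The collar is about 9.6 mm in. I'll check that the push holds steady.

Emit:
play_rows --increments '[{"grip": 1,"dx": 0,"dy": 0,"dz": 0,"wx": 0,"wy": 0,"wz": 0},{"grip": 1,"dx": 0,"dy": 0,"dz": 0,"wx": 0,"wy": 0,"wz": 0},{"grip": 1,"dx": 0,"dy": 0,"dz": 0,"wx": 0,"wy": 0,"wz": 0},{"grip": 1,"dx": 0,"dy": 0,"dz": 0,"wx": 0,"wy": 0,"wz": 0},{"grip": 1,"dx": 0,"dy": 0,"dz": 0,"wx": 0,"wy": 0,"wz": 0},{"grip": 1,"dx": 0,"dy": 0,"dz": 0,"wx": 0,"wy": 0,"wz": 0},{"grip": 1,"dx": 0,"dy": 0,"dz": 0,"wx": 0,"wy": 0,"wz": 0},{"grip": 1,"dx": 0,"dy": 0,"dz": 0,"wx": 0,"wy": 0,"wz": 0}]'

```text
clock: 15.7
eef_pos: [0.5437, 0.158, 0.1075]
tcp_rot: [-180.0, 0.1, 98.0]
force: [0.7, -8.9, -0.1]
width: 0.0497
finger_force: 30.0
```

Run:
```python
from h import *
from rig import sensors
F=[]
for i in range(30):
    cams.read_camera("scene");s=sensors.get_state();F.append(s["force"])
F=np.array(F);print(s["eef_pos"],s["clock"],F.mean(0),F.std(0),F[:15,1].mean(),F[15:,1].mean())
```

```text
[0.54374488 0.15798385 0.10745398] 17.2 [ 0.30805912 -8.57957629 -0.77660528] [0.50750759 0.3949008  0.46667695] -8.600260553609749 -8.558892035834978
```

```bash
python3 -c "
from rig import order
print(order.sign_off())"
```

```text
the job is handed in; nothing more can be done
None
```

The job is handed in at about 17 s: the camera's nose is in the collar, level and square to within about 0.5°, still gripped and pressing at about 8.3 N with the collar roughly 10 mm in.

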